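# Uncap the purifier port and lock in a gas cartridge

## Robot

A 6-joint arm with a two-finger parallel gripper is mounted at the origin on the work surface. World frame = base frame: x ahead of the robot, y to its left, z up, the work surface at z = 0. Lengths are in m, angles in rad, forces in N, time in s.
With the tool pointing down it reaches from about 0.425 to 0.95 m from the base axis. Payload 3.5 kg.
Tool frame: the origin (TCP) lies between the finger pads; the fingertips stand 19 mm ahead of it and the grasp point (between the pads) is the TCP (ctrl.nose_length is the distance from the TCP to the fingertips, in m); z points along the fingers, y is the line along which they close (so a half turn about z gives the same grasp; the last joint's range is limited). The gripper opens to 85 mm and grips with 20 to 120 N. Pads are 22 mm wide; open, the fingers measure 114 mm over their backs; the gripper's body (76 mm by 85 mm) begins 54 mm behind the grasp point. The pads swing forward as they close: fully open they stand 13 mm farther back than shut.
Start: joints at [-1.27, 0.286, 1.577, -0, 1.279, -0.15], TCP at [0.294, -0.608, 0.25] pointing down, gripper open.
Joint ranges: [-2.77, 2.77], [-0.9, 2.22], [0.21, 2.48], [-1.53, 4.67], [0.24, 2.81], [-2.84, 2.84]. Speed limits (rad/s): [2.79, 2.79, 3.14, 3.14, 3.14, 3.14].

## Interface

Orientations are given as a unit quaternion [x, y, z, w].
In Python, from plant import ctrl gives the robot as it stands.
- The arm moves only by the tool apply_moves, never from a script. Its argument "series" is a list of rows, each a list of 6 numbers: the shift along the world's x, y, z scaled (see below), then the turn, a rotation vector about the world's x, y, z scaled (see below). A call has 1 to 20 rows; each row is the pose to reach, as a shift and turn from the pose commanded when the call began; what a row does not reach only later rows make up. The controller multiplies each number of a shift by 0.8 m and each number of a turn by 45 degrees. A row lasts 1/8 s, in which the tool goes at most 62.5 mm and 10.7 degrees, less where a joint would pass 70% of its speed; a pose out of reach is approached as far as the arm can. A call with a number of a shift or a turn outside -1 to 1 is refused whole. A call with a gripper value outside its range is refused whole. "jaw" is the opening, from 0 (shut) to 1 (fully open), set as the call begins (left out, the last holds). The fingers move at their own pace and stop on an object; "squeeze" is the grip in N (left out, the last holds). Time passes only in rows, so rows that repeat a pose let the fingers close. It gives the time, the measured TCP pose, the force, the opening and the grip force at its end, in the units of the state.
- ctrl.get_state(): the state, without advancing time (a new reading comes with each control period).
- ctrl.read_camera(name): name is "scene" or "top"; returns the picture (400x640x3 uint8, red, green, blue); there is no depth.
- ctrl.get_calibration(name): a dict with "fx", "fy", "cx", "cy" (pixels), "xyz" and "orientation" of the camera in the world. Camera axes: x right, y up, looking along -z (the intrinsics and any distortion apply to the point x, -y, -z); pixel columns grow to the right and rows downward; lengths in m; the calibration is good to about 2 mm. A picture is of the moment at which its call begins. get_calibration takes no time and is no camera call.
- ctrl.sign_off(): hands the job in; it is judged then, once.
Trained networks look in the newest picture that a camera, given by its name, has taken for a name from the list of things; names that differ only in an ending like _2 or _b are one class to them, and where a whole thing is asked for, a point or a joint stands for the part that bears it (a point fixed in the world has none). Each returns a list of dicts, best first, with "p" (0 to 1); they miss things now and then, are a little off and sometimes report something else, mostly with a low value. They report only what shows in the picture. A call takes as long as a camera call. They do not tell look-alikes from the thing itself.
- ctrl.boxes_of(thing, camera): "xy" ([column, row] as shares, 0 to 1, of the picture: columns of its width, rows of its height, amid what is visible of it).
- ctrl.silhouettes(thing, camera): "pixels" (400x640 bool, what is visible of it) and "xy" ([column, row] as shares, 0 to 1, of the picture: columns of its width, rows of its height, amid what is visible of it).
The state is a dict: "time": time; "qpos": joint angles; "dq": joint speeds; "joint_efforts": joint torques, N m; "eef_pos": TCP position; "tcp_rot": TCP orientation; "contact_force": force on the tool from outside, world axes, zero at the start; "wrist_torque": the same for the moment, N m; "opening": opening from 0.0 (shut) to 1.0 (fully open); "finger_force": force on a finger pad.
Only numpy, scipy, OpenCV 4.12 (cv2) and the standard library are available. Lean on these libraries where they do the work, as an engineer would, in place of code of your own. Each camera call takes 0.05 s, during which the arm holds its last target. There are 200 camera calls.

## Task

Pinch the two sprung tabs of the black snap cover on the gas purifier's sloping port, lift the cover off and lay it in the steel tray. Then set the cartridge into the port with its lugs in the entry notches, push it right in, turn it a quarter turn clockwise (seen looking down on its handle) and let it spring back into its lock, and let go. Leave the other things on the bench where they are.

Things in the scene. Friction and masses are not known exactly. Their poses are not given: they have to be found in the camera images.
- station: Gas purifier: cream cabinet about 150 x 110 mm, 135 mm high, fixed to the bench, its place and yaw different each time. Origin: centre of its underside; x points away from the robot. Its sloping head carries the bayonet port. On the head's face, 35 to 48 mm either side of the port's axis along the station's y, stand two steel catches 18 mm high; they hold the cover.
- port (a point): Centre of the port's mouth, on the face, 105 mm above the bench. z: out along the port's axis, leaning 25 degrees from vertical, roughly away from the robot. Hole 43 mm wide in an 8 mm thick ring. x: along the two entry notches (at +x and -x, 17 mm wide, ends 30 mm from the axis); y: along the two lock pockets, 3 mm deep, in the back of the ring. x and y lie diagonally to the station's sides.
- plunger (a joint): Sprung plunger inside the port, 0 at rest (its top 15 mm below the mouth), grows as the cartridge pushes it in, m. Pushes back with 3 N at rest, 5 N with the cartridge locked (0.004), 9 N with it fully in (0.010). Fully in, the lugs are 3 mm clear behind the ring and turn clockwise only (seen looking into the port), 90 degrees to a stop; the spring then lifts them into the pockets.
- cover_mid (a point): Centre of the loose black snap cover (120 g) that closes the port at the start; its z is then the port's z, its y the station's y. 24 mm below this point along z is the underside of its plate (58 x 58 x 5 mm, on the port's face); a plug 39 mm in diameter reaches 8 mm further down, into the hole. The tops of the station's catches are 6 mm below this point: keep fingertips above them.
- cover_tabs (a point): Point of the cover 18 mm above cover_mid, midway between its two sprung grey tabs, where they are to be pinched. Tabs at +y and -y, 24 mm wide (x), tops 14 mm above this point. 40 mm over their outer faces; 28 mm when squeezed right in against the block between them (6 mm each, 2 N rising to 6 N each). Their feet sit under the catches and come free when each is in by at least 5 mm.
- tray: Shallow steel tray fixed on the bench, 160 x 150 mm (x, y), rim 18 mm high, walls and floor 4 mm thick. Origin: centre of its underside. It stands to the left or the right of the station, the cartridge on the other side.
- cartridge_mid (a point): Centre of the loose gas cartridge (about 240 g), upright on the bench at the start; 106 mm tall, z up its axis, this point 53 mm above its bottom. Foot 40 mm in diameter, 25 mm long, lower 5 mm tapered; steel body 56 mm in diameter from 25 to 70 mm above the bottom. Fully pushed in (body's lower edge on the port's face) this point is 28 mm out from the mouth; locked, 34 mm out.
- cartridge_grip (a point): Centre of the cartridge's black bar handle, 35 mm above cartridge_mid: 50 mm long (x), 22 mm thick (y), 36 mm high (z). The wider body's top is 18 mm below this point. Locked, the handle lies along the port's y.
- cartridge_lugs (a point): Point on the cartridge's axis at the height of its two lugs, 11.5 mm above its bottom. Lugs at +x and -x, parallel to the handle, 12 mm wide, 5 mm high, ends 28 mm from the axis. Half a turn makes no difference.
- reagent: Bystander: amber bottle, 64 mm wide, 150 mm tall; origin at its underside.
- beaker: Bystander: glass beaker, 68 mm wide, 80 mm tall; origin at its underside.
- jar: Bystander: white jar, 54 mm wide, 75 mm tall; origin at its underside.
- spanner: Bystander: spanner lying flat; origin at its middle, underside.
- cutter: Bystander: yellow box cutter, 150 x 28 x 17 mm, lying flat; origin at its middle, underside.
- fitting: Bystander: small brass fitting, 24 mm wide, 44 mm tall; origin at its underside.
Mind the look-alikes: they are no part of the job. What is shaped like the part that bears cover_mid but green or purple is not meant.

How it is judged:
On the way, in this order (a step that is already met when the one before it is completed fails the run):
1. the cover lies in the tray (x of cover_mid in the frame of tray between -0.05 and 0.05 m and y of cover_mid in the frame of tray between -0.045 and 0.045 m and z of cover_mid in the frame of tray between 0 and 0.045 m), for 0.2 s.
2. the cartridge is pushed right into the port, its lugs behind the ring (x of cartridge_mid in the frame of port between -0.005 and 0.005 m and y of cartridge_mid in the frame of port between -0.005 and 0.005 m and angle between the z axis of cartridge_mid and the z axis of port, either way round below 0.1 rad and z of cartridge_mid in the frame of port below 0.0315 m), for 0.1 s.
At the end, for the whole second after the job is handed in: Cover at rest in the tray (centre within 50 mm in x, 45 mm in y of the tray's, under 45 mm high); cartridge at rest and locked: on the port's axis within 5 mm and 0.1 rad, handle along the port's y within 0.24 rad, centre 32 to 36.5 mm out from the mouth (sprung back) (all of step 1 and x of cartridge_mid in the frame of port between -0.005 and 0.005 m and y of cartridge_mid in the frame of port between -0.005 and 0.005 m and angle between the z axis of cartridge_mid and the z axis of port, either way round below 0.1 rad and z of cartridge_mid in the frame of port between 0.0322 and 0.0365 m and angle between the x axis of cartridge_mid and the y axis of port, either way round below 0.24 rad and linear speed of each of cartridge, cover below 0.02 m/s); the robot touches nothing.
It fails at once if one of the other loose things on the bench is pushed or knocked more than 30 mm from its place (distance of any of reagent, beaker, jar, spanner, cutter, fitting from where it was at the start of the episode above 0.03 m).
It also fails if it takes over 72 s, if anything falls off the work surface, if the arm or the gripper's body presses on something with over 40 N, if the wrist force passes 120 N, or if a joint passes its speed limit or range.

## Working session

There is one attempt and no reset: what is moved stays moved. The work goes in short steps, Python scripts to look and compute and a tool call to move; the robot and the scene stay as the last step left them, time stands still between calls to the robot, and variables do not carry over. Pictures are saved under pics/ and viewed, at most 10 in all, crops included, and the job is handed in when it is done.

Besides the shell and the picture viewer there is one more tool, called after ">>>" as name([rows], argument=value, ...), one row to a line, values as JSON. apply_moves: Moves the arm, as the interface text tells. Shifts and turns lie within -1 to 1; 1 stands for 0.8 m of shift or 45 degrees of turn. Its arguments: {"type":"object","properties":{"series":{"type":"array"},"jaw":{"type":"number"},"squeeze":{"type":"number"}},"required":["series"]}

```bash
mkdir -p pics; ls
cat > h.py <<'E'
import numpy as np, cv2
from scipy.spatial.transform import Rotation as R
from plant import ctrl
def cal(n):
    c=ctrl.get_calibration(n); return c, R.from_quat(c['orientation']).as_matrix(), np.array(c['xyz'])
def proj(n,P):
    c,M,t=cal(n); q=(np.atleast_2d(P)-t)@M
    return np.c_[c['cx']+c['fx']*q[:,0]/-q[:,2], c['cy']+c['fy']*(-q[:,1])/-q[:,2]]
def ray(n,u,v):
    c,M,t=cal(n); return t, M@np.array([(u-c['cx'])/c['fx'],-(v-c['cy'])/c['fy'],-1.])
def atz(n,u,v,z):
    t,d=ray(n,u,v); return t+d*(z-t[2])/d[2]
def snap(n,f=None):
    im=ctrl.read_camera(n)
    if f: cv2.imwrite('pics/'+f,im[:,:,::-1])
    return im
E
python3 - <<'E'
from h import *
for n in('scene','top'):
    print(ctrl.get_calibration(n)); snap(n,n+'0.png')
    for th in('station','cover_mid','tray','cartridge_mid','reagent','beaker','jar','spanner','cutter','fitting'):
        print(n,th,[(round(d['p'],2),(np.array(d['xy'])*[640,400]).round().tolist()) for d in ctrl.boxes_of(th,n)][:4])
s=ctrl.get_state();print(s)
E
```

```text
pics
{'fx': 443.9668006812678, 'fy': 443.9668006812678, 'cx': 321.0161284943317, 'cy': 199.36212330161828, 'xyz': array([1.32538999, 0.07310235, 1.11216589]), 'orientation': array([0.22277063, 0.23937028, 0.69999462, 0.6348879 ])}
scene station [(0.77, [305.0, 222.0])]
scene cover_mid [(0.74, [351.0, 201.0]), (0.64, [325.0, 178.0]), (0.63, [305.0, 208.0]), (0.63, [286.0, 174.0])]
scene tray [(0.82, [413.0, 224.0])]
scene cartridge_mid [(0.64, [231.0, 201.0])]
scene reagent [(0.86, [183.0, 244.0])]
scene beaker [(0.61, [388.0, 267.0])]
scene jar [(0.77, [239.0, 256.0])]
scene spanner [(0.83, [315.0, 271.0])]
scene cutter [(0.78, [442.0, 275.0])]
scene fitting [(0.57, [356.0, 181.0])]
{'fx': 364.17553283663017, 'fy': 364.17553283663017, 'cx': 321.6172256281911, 'cy': 198.86271054938678, 'xyz': array([0.4028026 , 0.00842933, 0.9951437 ]), 'orientation': array([-0.05350742,  0.05169417,  0.71298039, -0.69722567])}
top station [(0.78, [337.0, 205.0])]
top cover_mid [(0.97, [281.0, 179.0]), (0.94, [379.0, 268.0]), (0.78, [285.0, 233.0]), (0.75, [329.0, 258.0])]
top tray [(0.96, [219.0, 210
[... 310 characters left out ...]
]
{'time': 1.1, 'qpos': array([-1.27000908e+00,  2.86279677e-01,  1.57672704e+00,  1.75421584e-06,
        1.27857407e+00, -1.50008159e-01]), 'dq': array([-0.0003565 , -0.00082729,  0.00091346, -0.00135004, -0.00107665,
        0.00178708]), 'joint_efforts': array([ 5.06055821e-04, -4.05971289e+01, -2.92941892e+01, -2.05731303e-04,
        4.56275993e-04, -8.14578698e-06]), 'eef_pos': array([ 0.29410138, -0.60753888,  0.25032376]), 'tcp_rot': array([9.74705356e-01, 2.23493778e-01, 1.28435618e-06, 5.85227699e-06]), 'contact_force': array([-0.07386188,  0.70227014, -0.84729295]), 'wrist_torque': array([-0.01049942, -0.00926191, -0.02467683]), 'finger_force': 0.0, 'opening': 1.0035393742680985}
```

View pics/scene0.png

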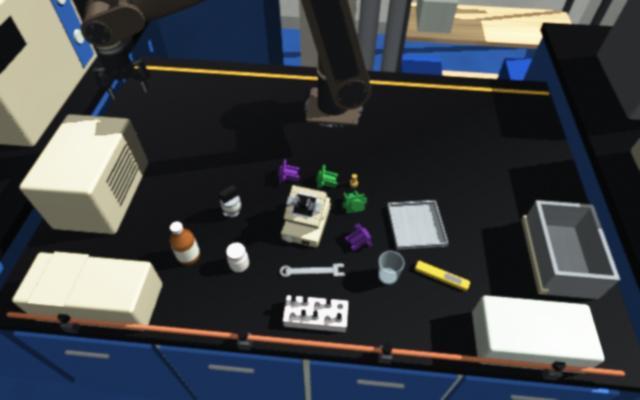

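View pics/top0.png

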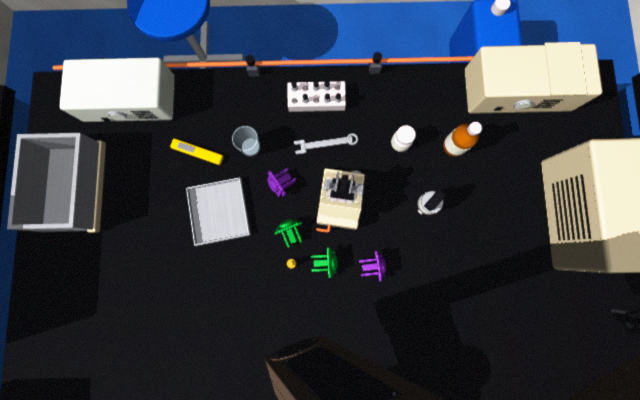

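The top view shows the cover-bearing station at about (342,198), with the black cover at (345,186). The cartridge is at (431,202) and the tray at (218,211). The covers at (281,180), (289,233), (324,262) and (372,266) are purple or green look-alikes. Only the black one on the station fits the description, so I'll confirm it in an enlarged crop.

Run:
```python
from h import *
t=cv2.imread('pics/top0.png');s=cv2.imread('pics/scene0.png')
a=cv2.resize(t[160:240,305:385],(400,400),interpolation=cv2.INTER_CUBIC)
b=cv2.resize(s[175:255,265:345],(400,400),interpolation=cv2.INTER_CUBIC)
c=cv2.resize(t[182:222,410:450],(200,200),interpolation=cv2.INTER_CUBIC)
d=cv2.resize(s[180:220,211:251],(200,200),interpolation=cv2.INTER_CUBIC)
e=cv2.resize(t[170:250,180:260],(200,200));f=cv2.resize(s[190:260,380:450],(200,200))
m=np.vstack([np.hstack([a,b]),np.hstack([c,d,e,f])])
cv2.imwrite('pics/m.png',np.clip(255*(m/255.)**.6,0,255))
```

```text
[ WARN:0@0.191] global loadsave.cpp:1063 imwrite_ Unsupported depth image for selected encoder is fallbacked to CV_8U.
```

View pics/m.png

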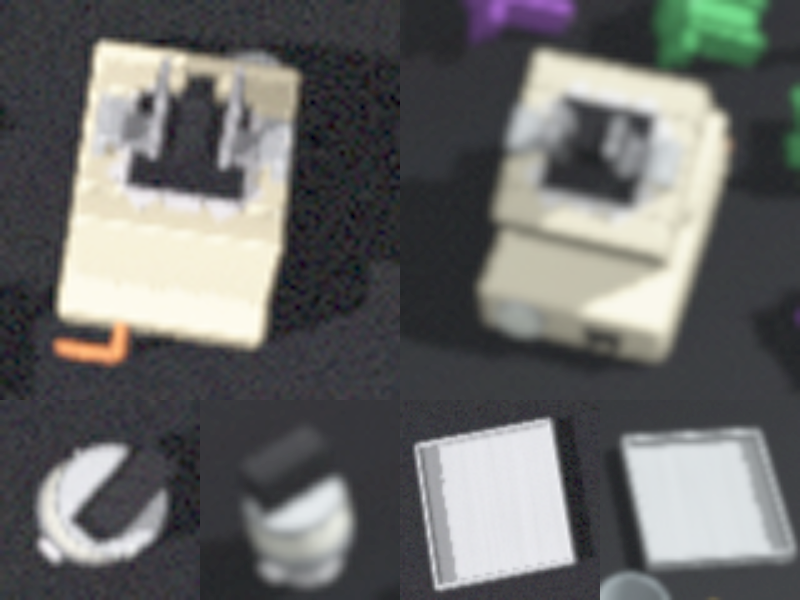

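The crop confirms that the black cover with grey tabs sits in the station's port, between the steel catches. I'll now fit poses by projecting a model of each part.

```bash
cat > fit.py <<'E'
from h import *
from scipy.optimize import least_squares
def Rport(psi): # station-aligned frame, z leaning 25deg to station +x
    return (R.from_euler('z',psi)*R.from_euler('y',np.deg2rad(25))).as_matrix()
E
python3 - <<'E'
from fit import *
C=lambda x,y:(305+x/5,160+y/5)
S=lambda x,y:(265+(x-400)/5,175+y/5)
h=.029
obs=[('scene',S(570,93),(-h,h)),('scene',S(657,105),(-h,-h)),('scene',S(628,205),(h,-h)),('scene',S(540,190),(h,h)),('top',C(127,195),(-h,h)),('top',C(243,197),(-h,-h))]
# try corner assignments: scene camera looks to -x: image left = -y? 
def res(p,flip):
    M=Rport(p[2]);o=np.array([p[0],p[1],.105]);r=[]
    for n,uv,(a,b) in obs:
        if n=='scene' and flip: b=-b
        P=o+M@np.array([a,b,.005]); r+=list(proj(n,P)[0]-uv)
    return np.array(r)
for f in(0,1):
    s=least_squares(res,[.45,-.05,0],args=(f,)); print(f,s.x,s.cost); print(s.fun.round(1))
print('near stn bottom',atz('top',*C(60,315),0),atz('top',*C(265,348),0)); print('far top?',atz('top',*C(98,42),.07),atz('top',*C(300,72),.07))
# tray rim corners z=.018
T=lambda x,y:(180+(x-400)*.4,170+(y-400)*.4)
tc=[atz('top',*T(*q),.018) for q in((415,440),(552,418),(577,567),(437,588))]; print('tray',np.round(tc,3),np.mean(tc,0))
tc=[atz('scene',380+(x-600)*.35,190+(y-400)*.35,.018) for x,y in((622,435),(762,428),(795,553),(645,567))]; print('tray s',np.round(tc,3),np.mean(tc,0))
K=lambda x,y:(410+x/5,182+(y-400)/5)
L=lambda x,y:(211+(x-200)/5,180+(y-400)/5)
print('body top c',atz('top',*K(100,503),.07)); print('handle top', [atz('top',*K(*q),.106).round(3) for q in((75,520),(100,540),(170,465),(140,445))])
print('handle top s', [atz('scene',*L(*q),.106).round(3) for q in((240,465),(265,505),(328,460),(315,428))])
for n in('top','scene'):
    for d in ctrl.silhouettes('cartridge_mid',n)[:2]:
        m=d['pixels'];ys,xs=np.nonzero(m);print(n,d['p'],m.sum(),xs.mean(),ys.mean(),xs.min(),xs.max(),ys.min(),ys.max())
for th,n,z in(('fitting','top',.03),('beaker','top',.06),('jar','top',.05),('reagent','top',.1),('cutter','top',.017),('spanner','top',0)):
    d=ctrl.boxes_of(th,n)[0];print(th,d['p'],atz(n,d['xy'][0]*640,d['xy'][1]*400,z).round(3))
E
```

```text
0 [ 0.55719082 -0.04213481 -0.3499211 ] 715.2443665565734
[ 17.3   4.  -18.2  -5.3 -20.6  -7.1  15.2   3.1  -2.4  -4.6  -2.9   2.6]
1 [ 0.55848125 -0.03973304 -0.09664364] 10.523262610314735
[-2.9 -1.2 -0.5 -0.5  1.7 -0.8 -0.7 -1.  -1.5 -1.7 -0.8 -0.3]
near stn bottom [0.48564045 0.02343582 0.        ] [ 0.465118   -0.08800731  0.        ]
far top? [ 6.21552047e-01 -2.51447516e-04  7.00000000e-02] [ 0.60320814 -0.10463329  0.07      ]
tray [[0.593 0.379 0.018]
 [0.614 0.229 0.018]
 [0.451 0.201 0.018]
 [0.432 0.35  0.018]] [0.522784   0.28983466 0.018     ]
tray s [[0.459 0.209 0.018]
 [0.433 0.362 0.018]
 [0.594 0.385 0.018]
 [0.626 0.232 0.018]] [0.52805703 0.29698722 0.018     ]
body top c [ 0.52564709 -0.2680831   0.07      ]
handle top [array([ 0.513, -0.244,  0.106]), array([ 0.503, -0.256,  0.106]), array([ 0.539, -0.293,  0.106]), array([ 0.549, -0.279,  0.106])]
handle top s [array([ 0.544, -0.291,  0.106]), array([ 0.571, -0.27 ,  0.106]), array([ 0.535, -0.241,  0.106]), array([ 0.512, -0.254,  0.106])]
top 0.65 486 430.48765432098764 201.6275720164609 417 444 190 213
scene 0.97 469 230.25159914712154 201.27078891257995 220 240 186 216
fitting 0.62 [0.383 0.089 0.03 ]
beaker 0.75 [0.706 0.207 0.06 ]
jar 0.62 [ 0.712 -0.204  0.05 ]
reagent 0.9 [ 0.68  -0.354  0.1  ]
cutter 0.97 [0.695 0.356 0.017]
spanner 0.64 [0.708 0.006 0.   ]
```

```bash
cat >> fit.py <<'E'
def avg(n,k=4): return np.mean([snap(n).astype(float) for _ in range(k)],0)
def box(x0,x1,y0,y1,z0,z1):
    P=np.array([[x,y,z] for x in(x0,x1) for y in(y0,y1) for z in(z0,z1)])
    return [(P[i],P[j]) for i in range(8) for j in range(i+1,8) if (P[i]!=P[j]).sum()==1]
def rect(x,y,z): 
    c=[np.array(q) for q in((-x,-y,z),(x,-y,z),(x,y,z),(-x,y,z))]; return [(c[i],c[(i+1)%4]) for i in range(4)]
def score(I,n,segs): # I float gray, blurred ; mean |normal gradient|
    tot=0;L=0
    for a,b in segs:
        k=np.linspace(.04,.96,40)[:,None]; uv=proj(n,a*(1-k)+b*k)
        d=uv[-1]-uv[0]; l=np.linalg.norm(d); nn=np.array([-d[1],d[0]])/l
        f=lambda q:cv2.remap(I,q[:,0].astype(np.float32)[None],q[:,1].astype(np.float32)[None],cv2.INTER_LINEAR)[0]
        tot+=abs((f(uv+nn*.8)-f(uv-nn*.8)).mean())*l; L+=l
    return tot/L
E
python3 - <<'E'
from fit import *
from scipy.optimize import differential_evolution
I={n:avg(n) for n in('top','scene')}; np.savez('I0.npz',**I)
G={n:cv2.GaussianBlur(I[n].mean(2).astype(np.float32),(0,0),.6) for n in I}
Mv=lambda segs,M,o:[(o+M@a,o+M@b) for a,b in segs]
plate=rect(.029,.029,.005)
tabs=rect(.012,.020,.056)
def segs(p): 
    o=np.array([p[0],p[1],.105]);M=Rport(p[2])
    return Mv(plate,M,o)
def f(p):
    s=segs(p); return -(score(G['scene'],'scene',s)+score(G['top'],'top',s[0:1]+s[3:4]))
for wh in range(1):
    r=differential_evolution(f,[(.535,.58),(-.065,-.02),(-.26,-.06)],seed=1,popsize=12,maxiter=40);print(r.x,r.fun)
p=r.x
def fs(q):
    o=np.array([q[0],q[1],0]);M=R.from_euler('z',q[2]).as_matrix()
    g=Mv([(np.array([-.075,-.055,0]),np.array([-.075,.055,0]))],M,o)
    return -score(G['top'],'top',g)
rs=differential_evolution(fs,[(.52,.57),(-.065,-.02),(-.26,-.06)],seed=1,popsize=12,maxiter=40);print('stn near edge',rs.x,rs.fun)
out=[]
for n,(u,v) in(('top',(305,160)),('scene',(265,175))):
    A=cv2.resize(np.clip(255*(I[n][v:v+80,u:u+80,::-1]/255)**.6,0,255).astype(np.uint8),(400,400),interpolation=cv2.INTER_CUBIC)
    o=np.array([p[0],p[1],.105]);M=Rport(p[2])
    allm=[(plate,(0,0,255)),(rect(.012,.02,.056),(0,255,0)),(box(-.012,.012,.035,.048,0,.018)+box(-.012,.012,-.048,-.035,0,.018),(255,255,0))]
    for sg,c in allm:
        for a,b in Mv(sg,M,o):
            q=[tuple(((proj(n,w)[0]-[u,v]+.5)*5).astype(int).tolist()) for w in(a,b)]; cv2.line(A,q[0],q[1],c,1)
    out.append(A)
cv2.imwrite('pics/ov1.png',np.hstack(out))
E
```

```text
Traceback (most recent call last):
  File "fit.py", line 14, in score
    k=np.linspace(.04,.96,40)[:,None]; uv=proj(n,a*(1-k)+b*k)
                                          ~~~~^^^^^^^^^^^^^^^
  File "h.py", line 7, in proj
    c,M,t=cal(n); q=(np.atleast_2d(P)-t)@M
          ~~~^^^
  File "h.py", line 5, in cal
    c=ctrl.get_calibration(n); return c, R.from_quat(c['orientation']).as_matrix(), np.array(c['xyz'])
ValueError: time passes only in moves, steps and waits
```

```bash
sed -i 's/^def cal(n):/import functools\n@functools.lru_cache\ndef cal(n):/' h.py
cat > ov.py <<'E'
from fit import *
Mv=lambda segs,M,o:[(o+M@a,o+M@b) for a,b in segs]
plate=rect(.029,.029,.005)
def overlay(I,crops,models,f):
    out=[]
    for n,(u,v) in crops:
        A=cv2.resize(np.clip(255*(I[n][v:v+80,u:u+80,::-1]/255)**.6,0,255).astype(np.uint8),(400,400),interpolation=cv2.INTER_CUBIC)
        for sg,c in models:
            for a,b in sg:
                q=[tuple(((proj(n,w)[0]-[u,v]+.5)*5).astype(int).tolist()) for w in(a,b)]; cv2.line(A,q[0],q[1],c,1)
        out.append(A)
    cv2.imwrite('pics/'+f,np.hstack(out))
def gray(I): return {n:cv2.GaussianBlur(I[n].mean(2).astype(np.float32),(0,0),.6) for n in I}
E
python3 - <<'E'
from ov import *
from scipy.optimize import differential_evolution
I=dict(np.load('I0.npz'));G=gray(I)
def segs(p): return Mv(plate,Rport(p[2]),np.array([p[0],p[1],.105]))
def f(p):
    s=segs(p); return -(score(G['scene'],'scene',s)+score(G['top'],'top',s[3:4]))
r=differential_evolution(f,[(.535,.58),(-.065,-.02),(-.26,-.06)],seed=1,popsize=12,maxiter=40);p=r.x;print(p,r.fun)
def fs(q):
    g=Mv([(np.array([-.075,-.055,0]),np.array([-.075,.055,0]))],R.from_euler('z',q[2]).as_matrix(),np.array([q[0],q[1],0]))
    return -score(G['top'],'top',g)
rs=differential_evolution(fs,[(.52,.57),(-.065,-.02),(-.26,-.06)],seed=1,popsize=12,maxiter=40);print('stn near edge',rs.x,rs.fun)
o=np.array([p[0],p[1],.105]);M=Rport(p[2])
overlay(I,(('top',(305,160)),('scene',(265,175))),[(Mv(plate,M,o),(0,0,255)),(Mv(rect(.012,.02,.056),M,o),(0,255,0)),(Mv(box(-.012,.012,.035,.048,0,.018)+box(-.012,.012,-.048,-.035,0,.018),M,o),(255,255,0))],'ov1.png')
E
```

```text
[ 0.55866496 -0.0393036  -0.15744993] -155.53349674563782
stn near edge [ 0.55145902 -0.03871081 -0.16406502] -96.72969055175781
```

View pics/ov1.png

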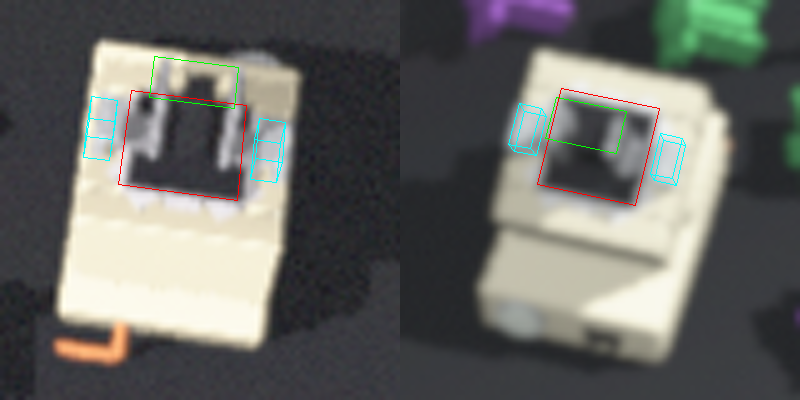

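The overlay agrees to about 1–1.5 px in both views: the plate corners land on the dark plate and the catches on the catches. I'll go above the cover now.

```bash
cat > mv.py <<'E'
from fit import *
def to(P,M,verbose=1):
    s=ctrl.get_state(); M0=R.from_quat(s['tcp_rot'])
    d=np.array(P)-s['eef_pos']; rv=(R.from_matrix(M)*M0.inv()).as_rotvec()
    print('from',s['eef_pos'].round(4),'row',(d/.8).round(4).tolist()+(rv/np.deg2rad(45)).round(4).tolist(),'mm',(np.linalg.norm(d)*1e3).round(1),'deg',np.rad2deg(np.linalg.norm(rv)).round(1))
def tool(zt,yt): # matrix from tool z and y
    zt=np.array(zt)/np.linalg.norm(zt); yt=np.array(yt,float); yt-=zt*(yt@zt); yt/=np.linalg.norm(yt)
    return np.c_[np.cross(yt,zt),yt,zt]
E
python3 - <<'E'
from mv import *
psi=-.16;M=Rport(psi);o=np.array([.558,-.0405,.105])
T=tool(-M[:,2],-M[:,1]); to(o+M[:,2]*(.042+.06),T); print(M[:,2])
E
```

```text
from [ 0.2941 -0.6075  0.2503] row [0.383, 0.7002, -0.0661, -0.0817, 0.5582, -0.7652] mm 640.7 deg 42.8
[ 0.41722028 -0.06733078  0.90630779]
```

>>> apply_moves([
  [0.2,0.35,0.0,-0.04,0.28,-0.38],
  [0.2,0.35,0.0,-0.04,0.28,-0.38],
  [0.2,0.35,0.0,-0.04,0.28,-0.38],
  [0.2,0.35,0.0,-0.04,0.28,-0.38],
  [0.2,0.35,0.0,-0.04,0.28,-0.38],
  [0.2,0.35,0.0,-0.04,0.28,-0.38],
  [0.383,0.7,-0.066,-0.0817,0.5582,-0.7652],
  [0.383,0.7,-0.066,-0.0817,0.5582,-0.7652],
  [0.383,0.7,-0.066,-0.0817,0.5582,-0.7652],
  [0.383,0.7,-0.066,-0.0817,0.5582,-0.7652],
  [0.383,0.7,-0.066,-0.0817,0.5582,-0.7652],
  [0.383,0.7,-0.066,-0.0817,0.5582,-0.7652],
  [0.383,0.7,-0.066,-0.0817,0.5582,-0.7652],
], jaw=0.8, squeeze=20)

```text
time: 3.52
eef_pos: [0.6006, -0.048, 0.1972]
tcp_rot: [0.973, -0.078, -0.216, -0.017]
contact_force: [-0.2, -0.2, -0.3]
opening: 0.802
finger_force: 0.0
```

>>> apply_moves([
  [-0.015,0.0024,-0.0323,0,0,0],
  [-0.0297,0.0048,-0.0646,0,0,0],
  [-0.0297,0.0048,-0.0646,0,0,0],
])

```text
time: 3.9
eef_pos: [0.5745, -0.0453, 0.1441]
tcp_rot: [0.973, -0.079, -0.218, -0.018]
contact_force: [-0.9, -0.6, -0.6]
opening: 0.799
finger_force: 0.0
```

>>> apply_moves([
  [0,0,0,0,0,0],
  [0,0,0,0,0,0],
  [0,0,0,0,0,0],
  [0,0,0,0,0,0],
  [0,0,0,0,0,0],
], jaw=0, squeeze=30)

```text
time: 4.53
eef_pos: [0.5789, -0.0449, 0.1489]
tcp_rot: [0.974, -0.078, -0.213, -0.016]
contact_force: [2.0, -2.4, 5.7]
opening: 0.295
finger_force: 31.6
```

>>> apply_moves([
  [0.003,-0.0005,0.007,0,0,0],
  [0.0104,-0.0017,0.0227,0,0,0],
  [0.021,-0.0034,0.045,0,0,0],
  [0.0313,-0.005,0.068,0,0,0],
  [0.0313,-0.005,0.068,0,0,0],
])

```text
time: 5.15
eef_pos: [0.6038, -0.0481, 0.2031]
tcp_rot: [0.974, -0.078, -0.213, -0.017]
contact_force: [0.7, 0.9, -0.5]
opening: 0.297
finger_force: 30.3
```

Run:
```python
from ov import *
I={n:avg(n,3) for n in('top','scene')};np.savez('I1.npz',**I)
psi=-.16;M=Rport(psi);o=np.array([.558,-.0405,.105])
overlay(I,(('top',(305,140)),('scene',(265,165))),[(Mv(plate,M,o),(0,0,255))],'ov2.png')
print(ctrl.get_state()['eef_pos'],ctrl.get_state()['contact_force'])
```

```text
[ 0.60109832 -0.04754184  0.19923056] [-0.00998797  0.31441315 -0.1601358 ]
```

View pics/ov2.png

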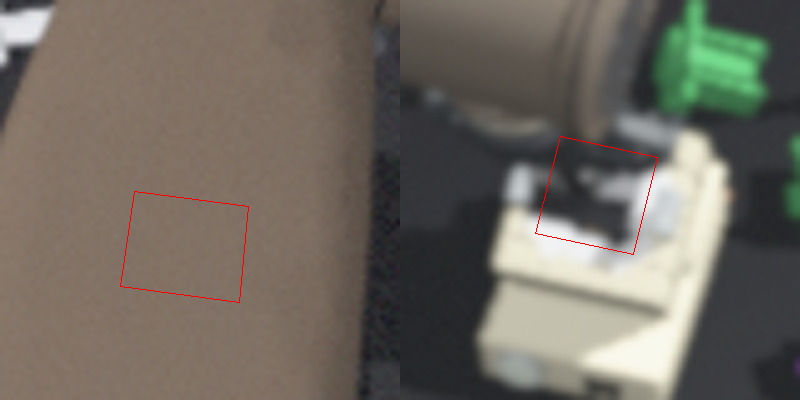

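The cover has lifted: the white ring shows below it in the scene view, and the jaw is holding 25 mm. Next is the tray.

Run:
```python
from mv import *
M=Rport(-.16)
T=tool([0,0,-1],-M[:,1]); to([.525,.293,.16],T); to([.525,.293,.064],T);print(ctrl.get_state()['qpos'])
```

```text
from [ 0.6011 -0.0475  0.1992] row [-0.0951, 0.4257, -0.049, -0.0892, -0.551, -0.0] mm 351.1 deg 25.1
from [ 0.6011 -0.0475  0.1992] row [-0.0951, 0.4257, -0.169, -0.0892, -0.551, -0.0] mm 374.2 deg 25.1
[-0.23484347  0.40150759  1.56621599 -0.03158476  1.61119701  1.5016894 ]
```

>>> apply_moves([
  [0.01,0.0,0.07,0,0,0],
  [-0.0951,0.4257,0.05,-0.0892,-0.551,0],
  [-0.0951,0.4257,0.05,-0.0892,-0.551,0],
  [-0.0951,0.4257,0.05,-0.0892,-0.551,0],
  [-0.0951,0.4257,0.05,-0.0892,-0.551,0],
  [-0.0951,0.4257,0.05,-0.0892,-0.551,0],
  [-0.0951,0.4257,0.05,-0.0892,-0.551,0],
  [-0.0951,0.4257,-0.05,-0.0892,-0.551,0],
  [-0.0951,0.4257,-0.1,-0.0892,-0.551,0],
  [-0.0951,0.4257,-0.13,-0.0892,-0.551,0],
  [-0.0951,0.4257,-0.15,-0.0892,-0.551,0],
  [-0.0951,0.4257,-0.16,-0.0892,-0.551,0],
  [-0.0951,0.4257,-0.169,-0.0892,-0.551,0],
  [-0.0951,0.4257,-0.169,-0.0892,-0.551,0],
])

```text
time: 7.2
eef_pos: [0.526, 0.2929, 0.0655]
tcp_rot: [0.997, -0.08, 0.001, 0.0]
contact_force: [0.1, 0.4, -1.2]
opening: 0.294
finger_force: 30.3
```

>>> apply_moves([
  [0,0,-0.002,0,0,0],
  [0,0,-0.004,0,0,0],
  [0,0,-0.005,0,0,0],
  [0,0,-0.005,0,0,0],
])

```text
time: 7.7
eef_pos: [0.5257, 0.2928, 0.061]
tcp_rot: [0.997, -0.08, 0.001, 0.0]
contact_force: [-0.2, -0.3, -1.9]
opening: 0.296
finger_force: 30.3
```

>>> apply_moves([
  [0,0,0,0,0,0],
  [0,0,0,0,0,0],
  [0,0,0,0,0,0],
  [0,0,0.03,0,0,0],
  [0,0,0.1,0,0,0],
  [0,0,0.17,0,0,0],
], jaw=0.8)

```text
time: 8.45
eef_pos: [0.5254, 0.2927, 0.1981]
tcp_rot: [0.997, -0.08, 0.001, 0.0]
contact_force: [1.1, 0.1, -0.8]
opening: 0.802
finger_force: 0.0
```

Run:
```python
from ov import *
I={n:avg(n,6) for n in('top','scene')};np.savez('I2.npz',**I)
G=lambda a:np.clip(255*(a/255)**.6,0,255).astype(np.uint8)
def cr(n,u,v,w,h,k): return cv2.resize(G(I[n][v:v+h,u:u+w,::-1]),(w*k,h*k),interpolation=cv2.INTER_CUBIC)
r1=np.hstack([cr('top',312,165,56,44,7),cr('scene',275,180,56,44,7)])
r2=np.hstack([cr('top',412,184,38,36,7),cr('scene',212,182,38,36,7),cr('scene',380,194,36,36,7)])
w=max(r1.shape[1],r2.shape[1]); p=lambda a:np.pad(a,((0,0),(0,w-a.shape[1]),(0,0)))
cv2.imwrite('pics/m2.png',np.vstack([p(r1),p(r2)]));print(w)
```

```text
784
```

View pics/m2.png

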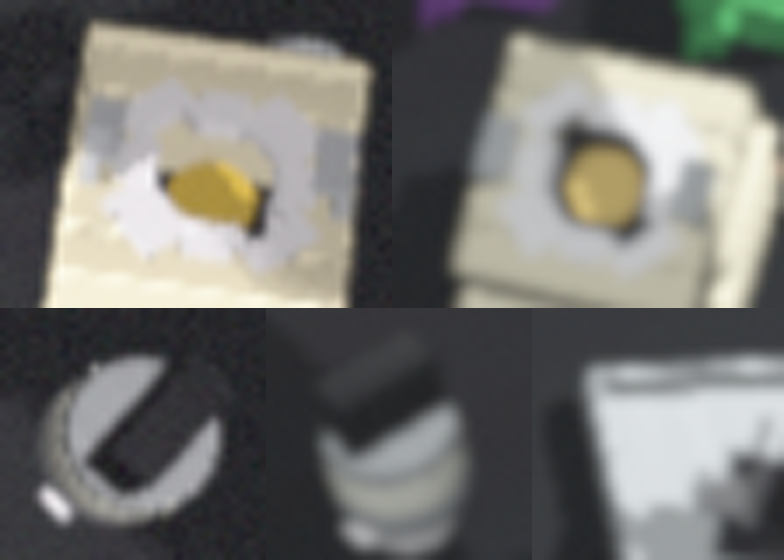

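The notches show dark at top-left (572,135) and bottom-right (635,230) of the scene crop. They lie along station (+x,+y) and (-x,-y), so port x is station x turned +45°. The cover lies in the tray. Next I'll fit the hole and the cartridge.

Run:
```python
from ov import *
from scipy.optimize import differential_evolution as DE
I=dict(np.load('I2.npz'));G=gray(I)
def poly(P): return [(P[i],P[(i+1)%len(P)]) for i in range(len(P))]
def hole(z=0):
    a0=np.arcsin(8.5/21.5); P=[]
    for k in(0,np.pi):
        rot=lambda x,y:np.array([x*np.cos(k)-y*np.sin(k),x*np.sin(k)+y*np.cos(k),z])
        P+=[rot(.030,-.0085),rot(.030,.0085)]+[rot(.0215*np.cos(t),.0215*np.sin(t)) for t in np.linspace(a0,np.pi-a0,12)]
    return poly(P)
H=hole()
def hs(p): return Mv(H,Rport(p[2])@R.from_euler('z',np.pi/4).as_matrix(),np.array([p[0],p[1],.105]))
b=[(.54,.575),(-.06,-.02),(-.23,-.1)]
for nm,w in(('scene',(1,0)),('top',(0,1)),('both',(1,1))):
    r=DE(lambda p:-(w[0]*score(G['scene'],'scene',hs(p))+(w[1]*score(G['top'],'top',hs(p)) if w[1] else 0)),b,seed=1,popsize=8,maxiter=25); print(nm,r.x.round(4),r.fun)
p=r.x
np.save('port.npy',p)
circ=lambda r,z:poly([np.array([r*np.cos(t),r*np.sin(t),z]) for t in np.linspace(0,2*np.pi,24,endpoint=False)])
body=circ(.028,.07); hand=rect(.025,.011,.070)+rect(.025,.011,.106)
def cs(q,m): return Mv(m,R.from_euler('z',q[2]).as_matrix(),np.array([q[0],q[1],0]))
for nm in('scene','top','both'):
    nn=('scene','top') if nm=='both' else (nm,)
    r=DE(lambda q:-sum(score(G[n],n,cs(q,body))+score(G[n],n,cs(q,hand)) for n in nn),[(.505,.55),(-.29,-.245),(-1.3,-.4)],seed=1,popsize=8,maxiter=25);print('cart',nm,r.x.round(4),r.fun)
q=r.x
def ov(n,u,v,w,h,k,ms):
    A=cv2.resize(np.clip(255*(I[n][v:v+h,u:u+w,::-1]/255)**.6,0,255).astype(np.uint8),(w*k,h*k),interpolation=cv2.INTER_CUBIC)
    for sg,c in ms:
        for a,b in sg:
            t=[tuple(((proj(n,x)[0]-[u,v]+.5)*k).astype(int).tolist()) for x in(a,b)];cv2.line(A,t[0],t[1],c,1)
    return A
m=[(hs(p),(0,0,255)),(cs(q,body),(0,0,255)),(cs(q,hand),(0,255,0))]
cv2.imwrite('pics/ov3.png',np.vstack([np.hstack([ov('top',312,165,56,40,7,m),ov('scene',275,180,56,40,7,m)]),np.hstack([ov('top',402,180,56,40,7,m),ov('scene',202,180,56,40,7,m)])]))
t,d=ray('scene',420.,212.)
print('lug top',atz('top',419.9,212.1,.0115),'lug scene',atz('scene',224.7,214.4,.0115))
for n in('scene','top'): print([(round(x['p'],2),atz(n,x['xy'][0]*640,x['xy'][1]*400,.036).round(3).tolist()) for x in ctrl.boxes_of('cover_mid',n)])
```

```text
scene [ 0.5622 -0.0394 -0.1785] -50.86241719487607
top [ 0.5591 -0.0429 -0.1772] -34.63396068236073
both [ 0.5605 -0.0412 -0.1525] -78.24149000986019
cart scene [ 0.55   -0.2604 -0.7426] -39.47415137286046
cart top [ 0.5292 -0.2744 -0.8332] -65.772349875121
cart both [ 0.5247 -0.2683 -0.8172] -85.82056823021205
lug top [ 0.50804121 -0.25648425  0.0115    ] lug scene [ 0.55131982 -0.28824389  0.0115    ]
[(0.71, [0.617, 0.128, 0.036]), (0.69, [0.548, 0.287, 0.036]), (0.59, [0.473, 0.101, 0.036]), (0.58, [0.398, -0.118, 0.036]), (0.5, [0.397, 0.008, 0.036])]
[(0.85, [0.519, 0.278, 0.036]), (0.85, [0.593, 0.127, 0.036]), (0.66, [0.364, -0.13, 0.036]), (0.56, [0.391, -0.008, 0.036])]
```

View pics/ov3.png

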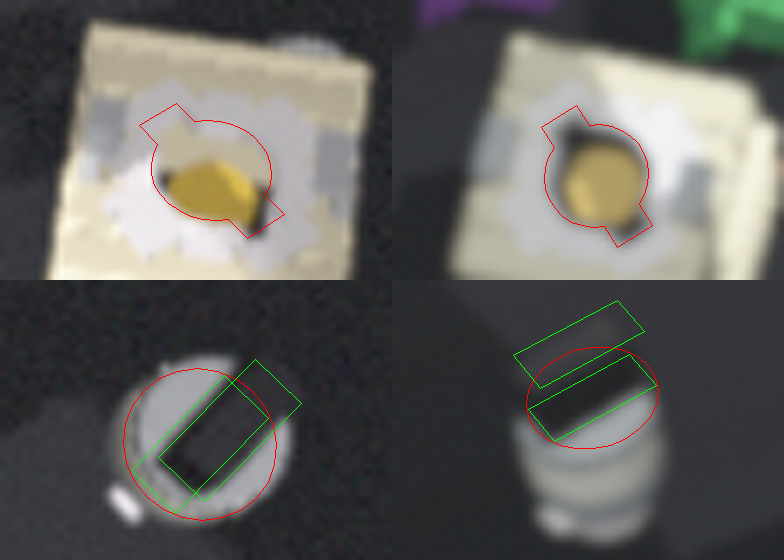

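The overlay shows the hole fit is good in both views. The cartridge model sits about 2 px off, and correcting it gives (0.530,-0.272), which agrees with the midpoint of the lugs. The offset from port to cartridge matches between the two cameras within 1 mm. I'll go to the cartridge.

Run:
```python
from mv import *
T=tool([0,0,-1],[-.717,-.697,0]); to([.530,-.272,.16],T)
```

```text
from [0.5255 0.2928 0.1964] row [0.0056, -0.706, -0.0455, 0.0015, 0.0009, -0.8142] mm 566.0 deg 36.6
```

>>> apply_moves([
  [0.0056,-0.706,0.03,0,0,-0.8142],
  [0.0056,-0.706,0.03,0,0,-0.8142],
  [0.0056,-0.706,0.03,0,0,-0.8142],
  [0.0056,-0.706,0.03,0,0,-0.8142],
  [0.0056,-0.706,0.03,0,0,-0.8142],
  [0.0056,-0.706,0.03,0,0,-0.8142],
  [0.0056,-0.706,0.03,0,0,-0.8142],
  [0.0056,-0.706,0.03,0,0,-0.8142],
  [0.0056,-0.706,0.03,0,0,-0.8142],
  [0.0056,-0.706,0.03,0,0,-0.8142],
  [0.0056,-0.706,-0.0455,0,0,-0.8142],
  [0.0056,-0.706,-0.0455,0,0,-0.8142],
], jaw=0.8)

```text
time: 10.65
eef_pos: [0.527, -0.2687, 0.155]
tcp_rot: [0.921, -0.389, -0.005, -0.001]
contact_force: [-0.5, 0.5, 1.1]
opening: 0.801
finger_force: 0.0
```

Run:
```python
from mv import *
T=tool([0,0,-1],[-.717,-.697,0]); to([.530,-.272,.094],T)
n='scene';I=avg(n,2)
u,v,w,h,k=200,165,64,60,8
A=cv2.resize(np.clip(255*(I[v:v+h,u:u+w,::-1]/255)**.5,0,255).astype(np.uint8),(w*k,h*k),interpolation=cv2.INTER_CUBIC)
cv2.imwrite('pics/c4.png',A)
```

```text
from [ 0.527  -0.2687  0.155 ] row [0.0038, -0.0041, -0.0762, -0.008, -0.0111, -0.0006] mm 61.1 deg 0.6
```

View pics/c4.png

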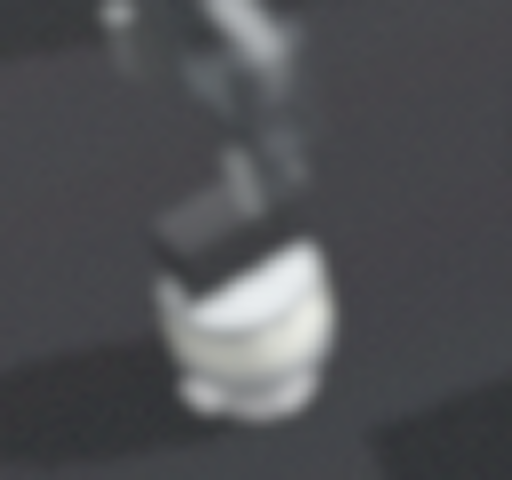

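The view shows the gripper over the handle: one finger in front at (240,180), the other behind. I'll go down and grip.

>>> apply_moves([
  [0,0,-0.03,0,0,0],
  [0,0,-0.06,0,0,0],
  [0,0,-0.0825,0,0,0],
  [0,0,-0.0825,0,0,0],
  [0,0,-0.0825,0,0,0],
])

```text
time: 11.38
eef_pos: [0.5311, -0.2724, 0.0962]
tcp_rot: [0.921, -0.389, 0.002, 0.001]
contact_force: [0.1, 0.1, 0.2]
opening: 0.804
finger_force: 0.0
```

>>> apply_moves([
  [0,0,0,0,0,0],
  [0,0,0,0,0,0],
  [0,0,0,0,0,0],
  [0,0,0,0,0,0],
  [0,0,0,0,0,0],
  [0,0,0,0,0,0],
], jaw=0, squeeze=80)

```text
time: 12.12
eef_pos: [0.5305, -0.2724, 0.0954]
tcp_rot: [0.921, -0.389, 0.001, 0.001]
contact_force: [-1.7, -0.4, 4.8]
opening: 0.24
finger_force: 78.6
```

```bash
cat >> mv.py <<'E'
psi=-.168; MP=Rport(psi)@R.from_euler('z',np.pi/4).as_matrix(); o=np.array([.5606,-.0412,.105])
def ins(h,yaw=0,dx=0,dy=0): # tool pose with cartridge bottom h above mouth along axis, yaw about port axis
    Mz=MP@R.from_euler('z',yaw).as_matrix()
    return o+MP@[dx,dy,h+.0954], tool(-MP[:,2],-Mz[:,1])
E
python3 - <<'E'
from mv import *
P,T=ins(.03); print(P,T[:,0]); to(P,T); s=ctrl.get_state()
M1=R.from_euler('z',45,degrees=True).as_matrix()@R.from_quat(s['tcp_rot']).as_matrix()
rv=(R.from_matrix(T)*R.from_matrix(M1).inv()).as_rotvec();print('2nd',(rv/np.deg2rad(45)).round(4))
E
```

```text
[ 0.6128502  -0.05006156  0.218651  ] [ 0.75006979  0.5899934  -0.29883624]
from [ 0.5305 -0.2724  0.0954] row [0.103, 0.2779, 0.1541, 0.4653, 0.3909, 1.7734] mm 267.2 deg 84.4
2nd [0.262  0.504  0.7914]
```

>>> apply_moves([
  [0,0,0.03,0,0,0],
  [0,0,0.1,0,0,0],
  [0,0,0.17,0,0,0],
  [0.05,0.14,0.23,0,0,1],
  [0.05,0.14,0.23,0,0,1],
  [0.05,0.14,0.23,0,0,1],
  [0.05,0.14,0.23,0,0,1],
  [0.05,0.14,0.23,0,0,1],
  [0.05,0.14,0.23,0,0,1],
])

```text
time: 13.25
eef_pos: [0.5697, -0.1598, 0.2772]
tcp_rot: [1.0, -0.008, 0.0, -0.001]
contact_force: [-0.0, 0.0, -2.0]
opening: 0.248
finger_force: 78.8
```

>>> apply_moves([
  [0.053,0.138,0,0.262,0.504,0.7914],
  [0.053,0.138,0,0.262,0.504,0.7914],
  [0.053,0.138,0,0.262,0.504,0.7914],
  [0.053,0.138,0,0.262,0.504,0.7914],
  [0.053,0.138,0,0.262,0.504,0.7914],
  [0.053,0.138,0,0.262,0.504,0.7914],
  [0.053,0.138,-0.03,0.262,0.504,0.7914],
  [0.053,0.138,-0.03,0.262,0.504,0.7914],
])

```text
time: 14.25
eef_pos: [0.6112, -0.0496, 0.253]
tcp_rot: [0.93, 0.295, -0.194, -0.1]
contact_force: [-0.1, 1.6, -3.3]
opening: 0.241
finger_force: 79.2
```

Run:
```python
from ov import *
import mv
I={n:avg(n,4) for n in('top','scene')};np.savez('I3.npz',**I)
s=ctrl.get_state();M=R.from_quat(s['tcp_rot']).as_matrix();print(s['eef_pos'],s['contact_force'],s['qpos'])
P,T=mv.ins(.03); mv.to(P,T)
poly=lambda P:[(P[i],P[(i+1)%len(P)]) for i in range(len(P))]
circ=lambda r,z:poly([np.array([r*np.cos(t),r*np.sin(t),z]) for t in np.linspace(0,2*np.pi,24,endpoint=False)])
ms=circ(.028,.0954-.025)+circ(.028,.0954-.070)+circ(.020,.0954-.005)
ms=Mv(ms,M,s['eef_pos'])
out=[]
for n,u,v in(('scene',262,165),('top',300,140)):
    w,h,k=56,70,7
    A=cv2.resize(np.clip(255*(I[n][v:v+h,u:u+w,::-1]/255)**.6,0,255).astype(np.uint8),(w*k,h*k),interpolation=cv2.INTER_CUBIC)
    for a,b in ms:
        t=[tuple(((proj(n,x)[0]-[u,v]+.5)*k).astype(int).tolist()) for x in(a,b)];cv2.line(A,t[0],t[1],(0,0,255),1)
    out.append(A)
cv2.imwrite('pics/ov4.png',np.hstack(out))
```

```text
[ 0.61283588 -0.04962838  0.25546328] [ 0.33098483 -0.75927538 -3.33445661] [-0.23475652  0.37768219  1.49122017 -0.02900998  1.70754686  0.72129419]
from [ 0.6128 -0.0496  0.2555] row [0.0, -0.0005, -0.046, 0.001, 0.0005, 0.0001] mm 36.8 deg 0.1
```

View pics/ov4.png

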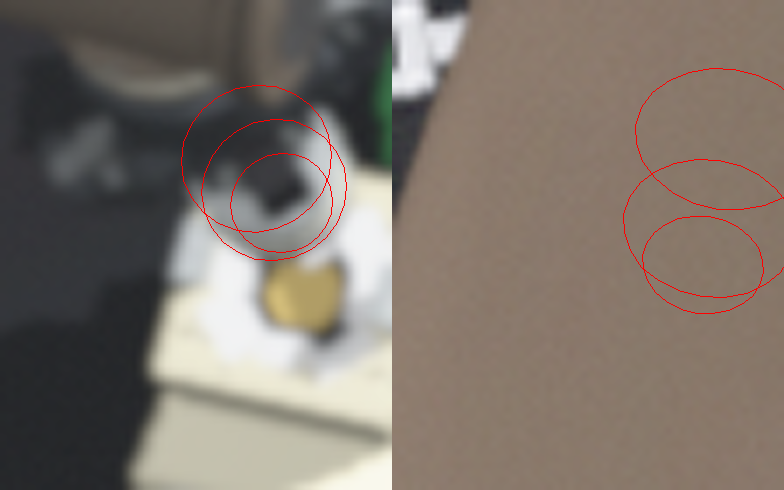

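Run:
```python
from ov import *
I=dict(np.load('I3.npz'));G=gray(I);n='scene'
s=ctrl.get_state();M=R.from_quat(s['tcp_rot']).as_matrix();P=s['eef_pos']
def arc(r,z,a,b): 
    t=np.linspace(a,b,10);q=[np.array([r*np.cos(x),r*np.sin(x),z]) for x in t];return list(zip(q[:-1],q[1:]))
# image direction of tool axes
p0=proj(n,P+M@[0,0,.07]);print('dx px/10mm',proj(n,P+M@[.01,0,.07])-p0,'dy',proj(n,P+M@[0,.01,.07])-p0,'dz',proj(n,P+M@[0,0,.08])-p0)
for a,b in((-1.2,1.2),(-.8,.8),(-1.6,.8),(-.8,1.6)):
    best=[]
    for dz in(-.004,0,.004):
        sc=[score(G[n],n,Mv(arc(.028,.0704+dz,a,b),M,P+M@[d,0,0])) for d in np.arange(-.008,.0081,.001)]
        best.append((dz,np.round(sc).astype(int).tolist()))
    print(a,b,best)
```

```text
dx px/10mm [[1.88229194 3.05226738]] dy [[-3.19617189  1.95223524]] dz [[0.54269762 0.95445944]]
-1.2 1.2 [(-0.004, [16, 16, 16, 17, 17, 18, 20, 23, 26, 28, 29, 29, 27, 24, 23, 24, 24]), (0, [16, 16, 16, 17, 18, 20, 23, 26, 28, 29, 29, 27, 24, 23, 24, 25, 24]), (0.004, [16, 17, 17, 18, 20, 23, 26, 28, 29, 28, 26, 24, 23, 24, 25, 24, 21])]
-0.8 0.8 [(-0.004, [13, 12, 11, 10, 10, 11, 13, 16, 20, 23, 26, 26, 23, 19, 21, 22, 23]), (0, [12, 11, 10, 10, 11, 13, 17, 20, 24, 26, 26, 22, 19, 21, 23, 23, 22]), (0.004, [11, 10, 10, 11, 14, 17, 21, 24, 26, 25, 22, 19, 21, 23, 23, 21, 19])]
-1.6 0.8 [(-0.004, [15, 15, 15, 15, 15, 15, 17, 19, 22, 24, 27, 27, 25, 22, 23, 24, 24]), (0, [15, 15, 15, 14, 15, 17, 19, 21, 25, 26, 26, 24, 21, 23, 24, 24, 23]), (0.004, [14, 14, 14, 15, 17, 19, 21, 24, 26, 26, 24, 21, 23, 24, 24, 22, 20])]
-0.8 1.6 [(-0.004, [17, 18, 19, 20, 21, 23, 25, 28, 31, 34, 36, 36, 33, 29, 29, 30, 29]), (0, [19, 20, 21, 21, 23, 26, 29, 31, 34, 36, 35, 33, 29, 30, 30, 29, 27]), (0.004, [20, 21, 21, 24, 26, 29, 32, 35, 36, 35, 32, 29, 30, 30, 29, 27, 24])]
```

>>> apply_moves([
  [0,-0.0005,-0.023,0.001,0.0005,0],
  [0,-0.0005,-0.046,0.001,0.0005,0],
  [-0.0073,0.0007,-0.062,0.001,0.0005,0],
  [-0.0146,0.002,-0.0777,0.001,0.0005,0],
  [-0.0146,0.002,-0.0777,0.001,0.0005,0],
  [-0.0146,0.002,-0.0777,0.001,0.0005,0],
])

```text
time: 15.4
eef_pos: [0.6012, -0.048, 0.1931]
tcp_rot: [0.93, 0.297, -0.192, -0.099]
contact_force: [-0.4, 0.4, -2.7]
opening: 0.245
finger_force: 79.2
```

```bash
cat > rep.py <<'E'
from mv import *
s=ctrl.get_state();M=R.from_quat(s['tcp_rot']).as_matrix()
e=MP.T@(s['eef_pos']-o)*1e3
print('t',s['time'],'port-frame tcp mm',e.round(1),'bottom h',(e[2]-95.4).round(1),'F port',(MP.T@s['contact_force']).round(1),'Tq',(MP.T@s['wrist_torque']).round(2),'z err deg',np.rad2deg(np.cross(M[:,2],-MP[:,2])).round(2),'yaw',np.rad2deg(np.arctan2(*(MP.T@M[:,0])[[1,0]])).round(1),'q6',s['qpos'][5].round(2))
E
python3 rep.py
```

```text
t 15.4 port-frame tcp mm [ 0.1 -0.  97.3] bottom h 1.9 F port [ 0.8 -0.3 -2.7] Tq [-0.28 -0.3  -0.03] z err deg [-0.   -0.02 -0.  ] yaw 0.0 q6 0.72
```

Now I'll lower it 8 mm, slowly, while watching the force.

>>> apply_moves([
  [-0.001,0.0002,-0.0023,0,0,0],
  [-0.0021,0.0004,-0.0045,0,0,0],
  [-0.0031,0.0005,-0.0068,0,0,0],
  [-0.0042,0.0007,-0.0091,0,0,0],
  [-0.0042,0.0007,-0.0091,0,0,0],
])

```text
time: 16.02
eef_pos: [0.5973, -0.0473, 0.1849]
tcp_rot: [0.93, 0.297, -0.193, -0.1]
contact_force: [0.8, -0.8, -3.1]
opening: 0.239
finger_force: 79.3
```

```bash
python3 rep.py
```

```text
t 16.025 port-frame tcp mm [ 0.1  0.1 88.1] bottom h -7.3 F port [ 1.1 -2.  -2.5] Tq [-0.34 -0.32 -0.02] z err deg [-0.03 -0.11  0.  ] yaw 0.0 q6 0.72
```

>>> apply_moves([
  [-0.001,0.0002,-0.0023,0,0,0],
  [-0.0021,0.0004,-0.0045,0,0,0],
  [-0.0031,0.0005,-0.0068,0,0,0],
  [-0.0031,0.0005,-0.0068,0,0,0],
])

```text
time: 16.52
eef_pos: [0.5949, -0.0469, 0.1795]
tcp_rot: [0.93, 0.297, -0.193, -0.1]
contact_force: [0.5, 0.4, -3.6]
opening: 0.244
finger_force: 79.3
```

```bash
python3 rep.py
```

```text
t 16.525 port-frame tcp mm [ 0.1  0.1 82.2] bottom h -13.2 F port [ 1.7 -1.  -3.1] Tq [-0.32 -0.35 -0.01] z err deg [-0.02 -0.11  0.  ] yaw 0.0 q6 0.72
```

>>> apply_moves([
  [-0.0016,0.0003,-0.0034,0,0,0],
  [-0.0031,0.0005,-0.0068,0,0,0],
  [-0.0047,0.0008,-0.0102,0,0,0],
  [-0.0061,0.001,-0.0133,0,0,0],
  [-0.0061,0.001,-0.0133,0,0,0],
  [-0.0061,0.001,-0.0133,0,0,0],
])

```text
time: 17.27
eef_pos: [0.5907, -0.0463, 0.1699]
tcp_rot: [0.93, 0.297, -0.192, -0.099]
contact_force: [2.1, -0.4, 3.5]
opening: 0.243
finger_force: 80.4
```

```bash
python3 rep.py
```

```text
t 17.275 port-frame tcp mm [ 0.2 -0.2 71.8] bottom h -23.6 F port [ 0.3 -0.4  4.1] Tq [-0.09 -0.3  -0.04] z err deg [-0.    0.01  0.  ] yaw 0.0 q6 0.72
```

>>> apply_moves([
  [-0.0008,0.0001,-0.0017,0,0,0],
  [-0.0016,0.0003,-0.0034,0,0,0],
  [-0.0016,0.0003,-0.0034,0,0,0],
  [-0.0016,0.0003,-0.0034,0,0,0],
])

```text
time: 17.77
eef_pos: [0.5901, -0.0462, 0.1687]
tcp_rot: [0.93, 0.297, -0.191, -0.099]
contact_force: [4.2, -1.3, 10.2]
opening: 0.246
finger_force: 81.3
```

```bash
python3 rep.py
```

```text
t 17.775 port-frame tcp mm [ 0.2 -0.1 70.4] bottom h -25.0 F port [-0.6 -0.2 11.1] Tq [ 0.13 -0.14  0.04] z err deg [0.01 0.11 0.  ] yaw 0.0 q6 0.72
```

It is seated: the force rose to 14 N net and the motion stopped at h = -25 mm. I'll turn it clockwise in two 45° halves.

>>> apply_moves([
  [0,0,0,-0.0521,0.0088,-0.1133],
  [0,0,0,-0.1042,0.0177,-0.2266],
  [0,0,0,-0.1563,0.0265,-0.34],
  [0,0,0,-0.2084,0.0354,-0.4532],
  [0,0,0,-0.2604,0.0442,-0.5664],
  [0,0,0,-0.3125,0.053,-0.68],
  [0,0,0,-0.3646,0.0619,-0.793],
  [0,0,0,-0.4167,0.0707,-0.9063],
  [0,0,0,-0.4167,0.0707,-0.9063],
])

```text
time: 18.9
eef_pos: [0.5902, -0.0459, 0.1686]
tcp_rot: [0.973, -0.082, -0.214, -0.019]
contact_force: [4.3, -0.3, 8.7]
opening: 0.243
finger_force: 81.0
```

```bash
python3 rep.py
```

```text
t 18.9 port-frame tcp mm [ 0.4  0.  70.3] bottom h -25.1 F port [0.5 0.1 9.7] Tq [ 0.18 -0.25 -0.09] z err deg [-0.07  0.16  0.04] yaw -45.0 q6 1.51
```

>>> apply_moves([
  [0,0,0,-0.0521,0.0088,-0.1133],
  [0,0,0,-0.1042,0.0177,-0.2266],
  [0,0,0,-0.1563,0.0265,-0.34],
  [0,0,0,-0.2084,0.0354,-0.4532],
  [0,0,0,-0.2604,0.0442,-0.5664],
  [0,0,0,-0.3125,0.053,-0.68],
  [0,0,0,-0.3646,0.0619,-0.793],
  [0,0,0,-0.4167,0.0707,-0.9063],
  [0,0,0,-0.4167,0.0707,-0.9063],
])

```text
time: 20.02
eef_pos: [0.5905, -0.0464, 0.1684]
tcp_rot: [0.868, -0.449, -0.204, 0.065]
contact_force: [4.5, -0.9, 8.7]
opening: 0.246
finger_force: 80.9
```

```bash
python3 rep.py
```

```text
t 20.025 port-frame tcp mm [ 0.4 -0.6 70.3] bottom h -25.1 F port [ 0.3 -0.4  9.8] Tq [-0.18 -0.28 -0.14] z err deg [-0.    0.29  0.02] yaw -90.1 q6 2.29
```

>>> apply_moves([
  [0,0,0,-0.0185,0.0031,-0.0403],
  [0,0,0,-0.0185,0.0031,-0.0403],
  [0.001,-0.0002,0.0023,-0.0185,0.0031,-0.0403],
  [0.0021,-0.0004,0.0045,-0.0185,0.0031,-0.0403],
  [0.0031,-0.0005,0.0068,-0.0185,0.0031,-0.0403],
  [0.0039,-0.0006,0.0085,-0.0185,0.0031,-0.0403],
  [0.0039,-0.0006,0.0085,-0.0185,0.0031,-0.0403],
])

```text
time: 20.9
eef_pos: [0.5924, -0.0466, 0.1725]
tcp_rot: [0.86, -0.463, -0.204, 0.069]
contact_force: [5.3, -1.7, 1.7]
opening: 0.242
finger_force: 80.2
```

```bash
python3 rep.py
```

```text
t 20.9 port-frame tcp mm [ 0.5 -0.5 74.8] bottom h -20.6 F port [ 2.4 -3.5  3.9] Tq [-0.87 -0.84 -0.05] z err deg [-0.04  0.11  0.03] yaw -92.0 q6 2.33
```

>>> apply_moves([
  [0.0008,-0.0001,0.0017,0,0,0],
  [0.0016,-0.0003,0.0034,0,0,0],
  [0.0016,-0.0003,0.0034,0,0,0],
])

```text
time: 21.28
eef_pos: [0.593, -0.0467, 0.1739]
tcp_rot: [0.859, -0.463, -0.205, 0.069]
contact_force: [5.0, -1.1, -5.5]
opening: 0.242
finger_force: 79.3
```

```bash
python3 rep.py
```

```text
t 21.275 port-frame tcp mm [ 0.4 -0.5 76.3] bottom h -19.1 F port [ 4.8 -5.1 -2.8] Tq [-1.3  -1.19  0.01] z err deg [-0.07 -0.    0.03] yaw -92.0 q6 2.33
```

>>> apply_moves([
  [0,0,0,0,0,0],
  [0,0,0,0,0,0],
  [0,0,0,0,0,0],
  [0,0,0,0,0,0],
  [0.0208,-0.0035,0.0453,0,0,0],
  [0.0417,-0.007,0.0906,0,0,0],
  [0.0417,-0.007,0.0906,0,0,0],
], jaw=0.7)

```text
time: 22.15
eef_pos: [0.6289, -0.0528, 0.2527]
tcp_rot: [0.86, -0.464, -0.202, 0.068]
contact_force: [-0.1, -1.1, 0.3]
opening: 0.7
finger_force: 0.0
```

>>> apply_moves([
  [-0.02,-0.07,0.1,0,0,0],
  [-0.05,-0.14,0.12,0,0,0],
  [-0.07,-0.21,0.12,0,0,0],
  [-0.1,-0.28,0.12,0,0,0],
  [-0.12,-0.35,0.12,0,0,0],
  [-0.15,-0.42,0.12,0,0,0],
  [-0.15,-0.42,0.12,0,0,0],
])

```text
time: 23.02
eef_pos: [0.5043, -0.391, 0.3426]
tcp_rot: [0.858, -0.465, -0.207, 0.068]
contact_force: [0.0, 0.0, 0.5]
opening: 0.697
finger_force: 0.0
```

Run:
```python
from ov import *
import mv
I={n:avg(n,4) for n in('top','scene')}
# expected locked cartridge
M=mv.MP@R.from_euler('z',np.pi/2).as_matrix(); O=mv.o+mv.MP@[0,0,.034]
poly=lambda P:[(P[i],P[(i+1)%len(P)]) for i in range(len(P))]
circ=lambda r,z:poly([np.array([r*np.cos(t),r*np.sin(t),z]) for t in np.linspace(0,2*np.pi,24,endpoint=False)])
ms=Mv(circ(.028,.017)+rect(.025,.011,.053),M,O)
out=[]
for n,u,v in(('top',310,150),('scene',270,165)):
    w,h,k=56,62,7
    A=cv2.resize(np.clip(255*(I[n][v:v+h,u:u+w,::-1]/255)**.6,0,255).astype(np.uint8),(w*k,h*k),interpolation=cv2.INTER_CUBIC)
    for a,b in ms:
        t=[tuple(((proj(n,x)[0]-[u,v]+.5)*k).astype(int).tolist()) for x in(a,b)];cv2.line(A,t[0],t[1],(0,0,255),1)
    out.append(A)
cv2.imwrite('pics/fin.png',np.hstack(out)); print(ctrl.get_state()['eef_pos'],ctrl.get_state()['contact_force'])
for n in('scene','top'): print([(round(x['p'],2),atz(n,x['xy'][0]*640,x['xy'][1]*400,.036).round(3).tolist()) for x in ctrl.boxes_of('cover_mid',n)])
```

```text
[ 0.50757164 -0.38667269  0.34451131] [0.53758054 0.33669697 0.49321168]
[(0.94, [0.619, 0.129, 0.036]), (0.9, [0.483, 0.093, 0.036]), (0.74, [0.391, 0.008, 0.036]), (0.63, [0.384, -0.121, 0.036]), (0.58, [0.551, 0.288, 0.036])]
[(0.91, [0.472, 0.102, 0.036]), (0.83, [0.527, 0.283, 0.036]), (0.83, [0.391, 0.005, 0.036]), (0.7, [0.603, 0.12, 0.036]), (0.68, [0.368, -0.13, 0.036]), (0.48, [0.379, 0.089, 0.036])]
```

View pics/fin.png

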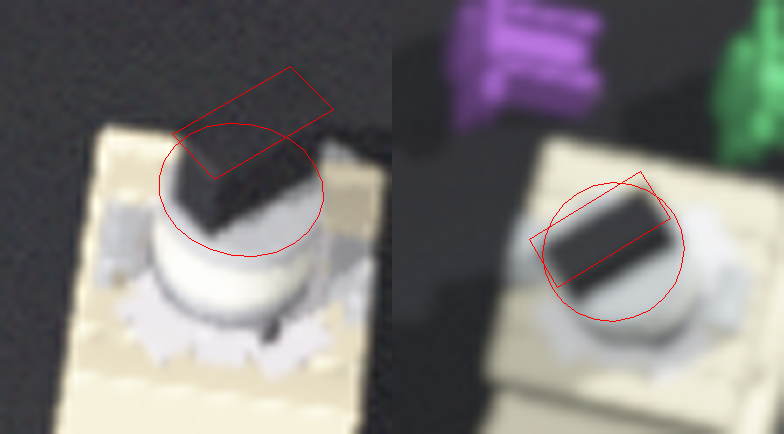

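The final picture shows the cartridge seated in the port, with its handle along port y as the model predicts. The cover is in the tray at about (0.53,0.285). The arm is clear, so I'll hand in.

```bash
python3 -c "
from plant import ctrl
print(ctrl.get_state()['time']); print(ctrl.sign_off())"
```

```text
23.525
the job is handed in; nothing more can be done
None
```

I handed the job in at 23.5 s with the cover in the tray and, by the forces, depth and final pictures, the cartridge locked in the port and released; no verdict came back.

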